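# Set the paper stop in its notch and lock it

## Robot

A 7-joint arm with a two-finger parallel gripper is mounted at the origin on a cart in front of the work surface, level with it; the furniture and walls round the work are solid. World frame = base frame: x ahead of the robot, y to its left, z up, the work surface at z = 0. Lengths are in m, angles in rad, forces in N, time in s.
With the tool pointing down it reaches from about 0.4 to 0.85 m from the base axis. Payload 10.4 kg.
Tool frame: the origin (TCP) lies between the finger pads; the fingertips stand 19 mm ahead of it and the grasp point (between the pads) is the TCP (manip.tip_reach is the z of the fingertips in the tool frame, in m); z points along the fingers, y is the direction in which the jaws open and shut (so a half turn about z gives the same grasp; the last joint's range is limited). The gripper opens to 85 mm and grips with 20 to 120 N. Pads are 22 mm wide; open, the fingers measure 114 mm over their backs; the gripper's body (76 mm by 85 mm) begins 54 mm behind the grasp point. The pads swing forward as they close: fully open they stand 13 mm farther back than shut.
Start: joints at [-1.228, 0.332, -0.065, 1.46, 0.022, 1.35, -0.088], TCP at [0.224, 0.584, 0.25] pointing down, gripper open.
Joint ranges: [-2.6, 2.6], [-0.5, 2.12], [-1.47, 1.34], [0.16, 2.42], [-1.27, 4.41], [0.06, 2.06], [-2.6, 2.6]. Speed limits (rad/s): [2.22, 2.22, 2.79, 2.79, 3.14, 3.14, 3.14].

## Interface

Orientations are given as a unit quaternion [x, y, z, w].
In Python, from workcell import sensors, cams, manip gives the robot as it stands.
- The arm moves only by the shell command python3 -m jog 'ROWS' [FORCE]. ROWS is JSON, a list of rows, each a list of 3 entries, a list of its own where there are three numbers: the shift along the world's x, y, z in m, then the turn, a rotation vector about the world's x, y, z in rad, then the opening in per cent of the stroke, from 0 (shut) to 100 (fully open). In form: [[[dx, dy, dz], [wx, wy, wz], grip], ...]. A call has 1 to 5 rows; each row shifts and turns the pose as measured when the row begins; what a row does not reach is not made up. A row lasts 1/8 s, in which the tool goes at most 62.5 mm and 10.7 degrees, less where a joint would pass 70% of its speed; a pose out of reach is approached as far as the arm can. A call with a gripper value outside its range is refused whole. The fingers move at their own pace and stop on an object; FORCE is the grip in N (left out, the last holds). Time passes only in rows, so rows that do not move let the fingers close. It gives the time, the measured TCP pose, the force and the opening at its end, in the units of the state.
- sensors.get_obs(): the state, without advancing time (a new reading comes with each control period).
- cams.camera(name): name is "scene" or "top" or "wrist"; returns (picture, depth): 480x640x3 uint8, red, green, blue; 480x640 float32, m along the optical axis (not along the pixel's ray), 0 where there is no reading.
- cams.camera_model(name): a dict with "intrinsics" (3x3 intrinsics, pixels), "k1" (the pictures are not rectified: a ray, as slopes to the right and down, at radius r is drawn at 1 + k1 r^2 times it, then the intrinsics apply), "view" (4x4, takes a point from world to camera coordinates). Camera axes: x right, y down, z forward; pixel columns grow to the right and rows downward; lengths in m; the calibration is good to about 2 mm. A picture is of the moment at which its call begins: read the wrist's pose just before it. camera_model takes no time and is no camera call; for the wrist camera it gives the pose at the moment of the call.
- manip.hand_in(): hands the job in, once; it reports no verdict.
The state is a dict: "clock": time; "joint_pos": joint angles; "joint_velocities": joint speeds; "tau": joint torques, N m; "position": TCP position; "ee_rot": TCP orientation; "ft_force": force on the tool from outside, world axes, zero at the start; "torque": the same for the moment, N m; "grip_width": opening from 0.0 (shut) to 1.0 (fully open).
Only numpy, scipy, OpenCV 4.12 (cv2) and the standard library are available. Lean on these libraries where they do the work, as an engineer would, in place of code of your own. Each camera call takes 0.05 s, during which the arm holds its last target.

## Task

Set the paper gauge on the desk: with the fingertips, push the paper stop along its guide rod to the left until its spring pin rides up the ramp of the little steel clip and drops into the clip's notch, and do not force it on past the notch. Then press the round lock knob on top of the stop fully down and leave it down. Only push and press: do not pinch the stop between the fingers, press the knob only once the pin is in the notch, and leave the glue stick, the tape measure and the oblong tin where they are.

Things in the scene. Friction and masses are not known exactly. Their poses are not given: they have to be found in the camera images.
- gauge: Paper gauge, fixed: grey board 170 x 360 x 12 mm. Origin: centre of its underside, on the desk. Its y axis is the way to push the stop (robot's left, within 0.3 rad); x points away from the robot. Steel guide rod (38 mm above the desk) along y at x = +64 mm between end blocks 48 mm high at y = +-165 mm; detent strip 12 mm wide, top 22 mm above the desk, along y at x = +36 mm.
- stop (a joint): Slide of the paper stop along the rod in m: 0 = right end, grows to the left (board +y) to 0.24; starts at 0 to 0.05. It cannot be lifted off. It drags with about 2 N on the bare strip, about 5 N up the clip's ramp; then the push drops to almost nothing as the pin falls in the notch, and rises beyond 10 N at the far wall; about 15 to 20 N forces it past.
- push_face (a point): Centre of the face to push: the right (-y) face of the stop's upright aluminium fin, which sticks out toward the robot. Axes as the board's. Fin: 12 mm thick in y, 34 mm to either side of this point in x, 14 to 50 mm above the desk (board top at 12 mm). At x > +32 mm from here the stop is a grey block 44 mm wide in y (so 16 mm farther right), top 48 mm above the desk.
- pin_foot (a point): Point on the stop under its spring pin, at the height of the strip's top (22 mm above the desk); moves with the stop, not up and down. It lies 72 mm in +x and 6 mm in +y from push_face, on the board's axes.
- notch (a point): Centre of the notch of the steel clip on the detent strip (axes as the board's, z at the strip's top). Clip: 25 mm long in y, 17 mm wide; on its right a gentle ramp 3 mm high that begins 13.5 mm before the notch, on its left a steep wall 6 mm high. It sits 0 to 80 mm left of the board's middle, differing by start. The stop is set when pin_foot is over this point along y.
- pin (a joint): Height of the spring pin in m: 0 when its tip rests on the strip or in the notch, about 0.003 at the top of the ramp, 0.006 at the top of the far wall. A 14 mm dark steel cap shows it on top of the stop, behind the lock knob; not to be touched.
- lock (a joint): Lock knob travel in m: 0 = up, 0.007 = fully down. Needs about 3 N, stays where it is left.
- lock_top (a point): Centre of the top face of the lock knob, a black disc 26 mm across on the stop's grey block, 68 mm above the desk when up (61 mm when fully down), pressed straight down. It lies 46 mm in +x and 6 mm in +y from push_face on the board's axes.
- glue_stick: Bystander: white glue stick with a red cap standing upright behind the gauge, diameter 26, 93 mm high; origin at the centre of its underside.
- tape_measure: Bystander: yellow tape measure 71 x 74 x 36 mm beyond the gauge's left end; origin under its middle.
- mint_tin: Bystander: low oblong tin with rounded corners and a teal lid, 63 x 105 x 26 mm, between the gauge and the robot; origin under its middle.

How it is judged:
By the outcome, as a careful person would: the job done as asked, in the order asked, and still so for the second after the job is handed in, with the robot touching nothing.
It also fails if it takes over 51 s, if anything falls off the work surface, if the arm or the gripper's body presses on something with over 40 N, if the wrist force passes 120 N, or if a joint passes its speed limit or range.

## Working session

There is one attempt and no reset: what is moved stays moved. The work goes in short steps, Python scripts to look and compute and a shell command to move; the robot and the scene stay as the last step left them, time stands still between calls to the robot, and variables do not carry over. Pictures are saved under pics/ and viewed, and the job is handed in when it is done.

```bash
mkdir -p pics; ls
python3 - <<'E'
from workcell import sensors, cams, manip
import cv2,numpy as np
o=sensors.get_obs();print(o['clock'],o['position'],o['ee_rot'],o['ft_force'],o['grip_width'],manip.tip_reach)
for n in("scene","top"):
    p,d=cams.camera(n);cv2.imwrite(f"pics/{n}0.png",p[:,:,::-1]);np.save(f"pics/{n}0d.npy",d)
    m=cams.camera_model(n);print(n,m)
E
```

```text
pics
0.0 [0.22340799 0.58334609 0.24953219] [ 1.81821771e-01  9.83331265e-01 -6.75004277e-04 -1.03516651e-04] [0.48237493 0.95450532 0.05052947] 0.9973087710332611 0.019
scene {'intrinsics': array([[436.65391868,   0.        , 314.52252969],
       [  0.        , 436.65391868, 239.75378425],
       [  0.        ,   0.        ,   1.        ]]), 'k1': -0.045987604639439905, 'view': array([[ 0.72918965, -0.68399391,  0.02085142, -0.31035099],
       [-0.38081349, -0.43091592, -0.81810302,  0.27964551],
       [ 0.56856269,  0.58861175, -0.57469354,  0.52075558],
       [ 0.        ,  0.        ,  0.        ,  1.        ]])}
top {'intrinsics': array([[463.85098368,   0.        , 316.28118809],
       [  0.        , 463.85098368, 234.11052385],
       [  0.        ,   0.        ,   1.        ]]), 'k1': 0.020807355814719146, 'view': array([[-0.00778656, -0.99984216, -0.01596978,  0.10806385],
       [-0.99847183,  0.0086477 , -0.0545823 ,  0.51167132],
       [ 0.05471179,  0.01552037, -0.99838156,  0.90600017],
       [ 0.        ,  0.        ,  0.        ,  1.        ]])}
```

View pics/scene0.png

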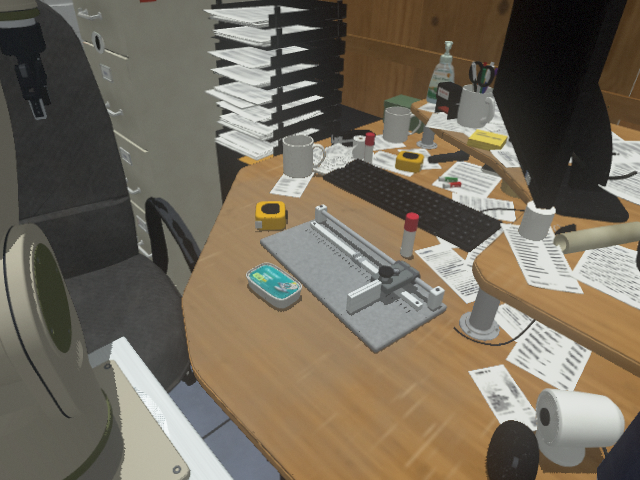

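View pics/top0.png

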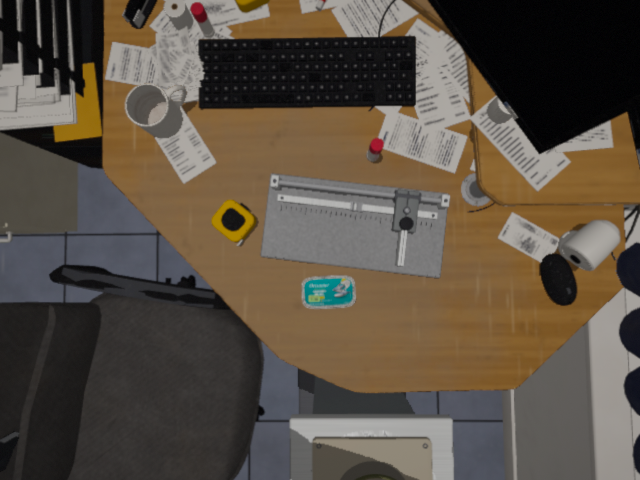

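The scene view shows the gauge, with the stop near its right end at about (385,280). In the top view, the stop's fin is near (402,245), the knob near (406,224), the clip near (356,207), the glue stick near (375,150), the tin near (328,292) and the tape measure near (234,222). I'll enlarge the top view next.

Run:
```python
import cv2
p=cv2.imread('pics/top0.png')[165:285,255:455]
cv2.imwrite('pics/top0c.png',cv2.resize(p,None,fx=4,fy=4,interpolation=cv2.INTER_CUBIC))
p=cv2.imread('pics/scene0.png')[195:355,255:455]
cv2.imwrite('pics/scene0c.png',cv2.resize(p,None,fx=3.7,fy=3.7,interpolation=cv2.INTER_CUBIC))
```

```text
(no output)
```

View pics/top0c.png

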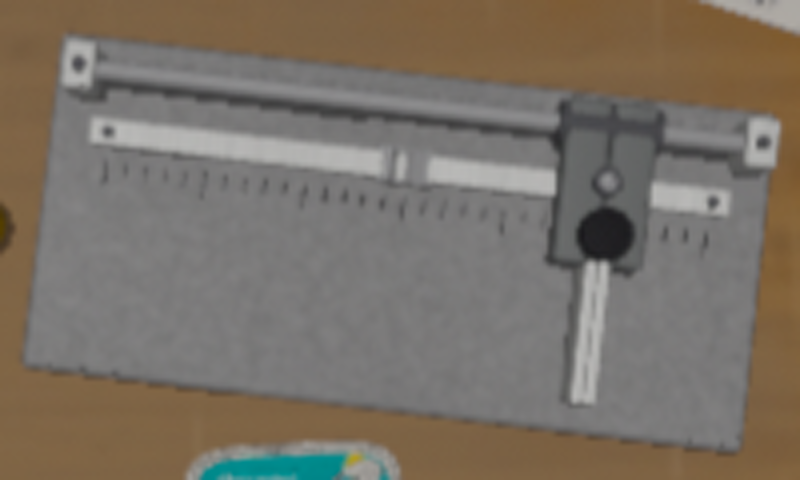

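View pics/scene0c.png

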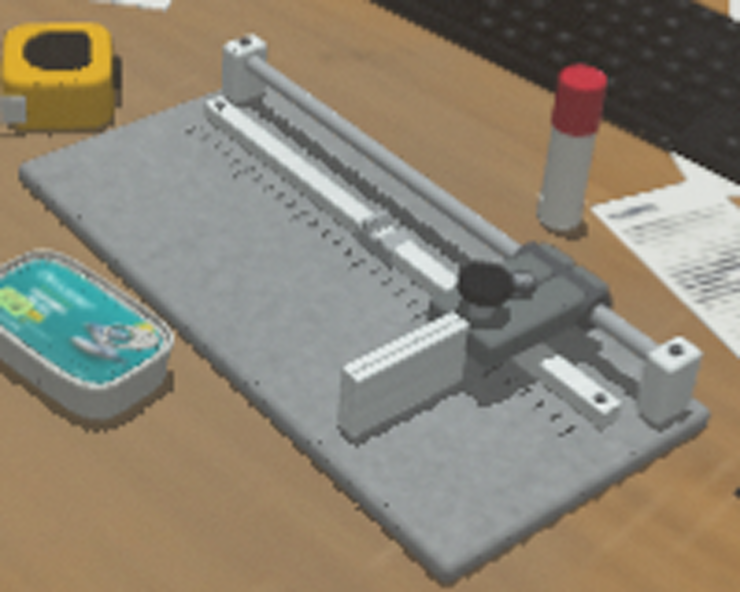

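```bash
cat > h.py <<'E'
import numpy as np,cv2
from workcell import cams,sensors,manip
def ray(m,u,v):
    K=m['intrinsics'];k=m['k1']
    a=np.array([(u-K[0,2])/K[0,0],(v-K[1,2])/K[1,1]]);s=a.copy()
    for _ in range(30): s=a/(1+k*(s@s))
    V=m['view'];R=V[:3,:3];return -R.T@V[:3,3],R.T@np.array([s[0],s[1],1.])
def atz(m,u,v,z):
    c,d=ray(m,u,v);return c+d*(z-c[2])/d[2]
def proj(m,p):
    V=m['view'];q=V[:3,:3]@np.asarray(p)+V[:3,3];s=q[:2]/q[2];s=s*(1+m['k1']*(s@s))
    K=m['intrinsics'];return np.array([K[0,0]*s[0]+K[0,2],K[1,1]*s[1]+K[1,2]])
def tri(a,b):
    A=np.zeros((3,3));y=np.zeros(3)
    L=[]
    for m,u,v in(a,b):
        c,d=ray(m,u,v);d/=np.linalg.norm(d);P=np.eye(3)-np.outer(d,d);A+=P;y+=P@c;L.append((c,P))
    x=np.linalg.solve(A,y);return x,[np.linalg.norm(P@(x-c)) for c,P in L]
E
python3 - <<'E'
from h import *
t=cams.camera_model('top');s=cams.camera_model('scene')
T=lambda x,y:(x/4+255-.375,y/4+165-.375)
S=lambda x,y:(x/3.7+255-.365,y/3.7+195-.365)
c=[atz(t,*T(*q),.012) for q in((62,36),(778,118),(740,450),(25,366))]
C=np.mean(c,0);ya=(c[0]+c[3]-c[1]-c[2])/2;xa=(c[0]+c[1]-c[2]-c[3])/2
print('C',C,'len',np.linalg.norm(ya),np.linalg.norm(xa),'yaw',np.arctan2(-ya[0],ya[1]),np.arctan2(xa[1],xa[0]))
yaw=np.arctan2(-ya[0],ya[1]);X=np.array([np.cos(yaw),np.sin(yaw)]);Y=np.array([-X[1],X[0]])
loc=lambda p:np.r_[(p[:2]-C[:2])@X,(p[:2]-C[:2])@Y,p[2]]
for n,a,b in(('knob',(605,235),(486,284)),('finBLtop',(570,402),(343,372)),('finBR',(595,404),(361,383)),('clipleft',(383,163),(365,228)),('blkR',(763,143),(676,350)),('blkL',(78,64),(246,44))):
    p,e=tri((t,*T(*a)),(s,*S(*b)));print(n,p,loc(p),np.round(e,4))
k=atz(t,*T(605,235),.068);print('knob z68',k,loc(k))
for x in (383,393,405,415,428): k=atz(t,*T(x,166),.025);print(x,loc(k))
print('pin cap',loc(atz(t,*T(608,183),.056)))
E
```

```text
C [0.53016755 0.02771141 0.012     ] len 0.3574610523852759 0.16608208598120955 yaw -0.12503079651876006 -0.12450911415920034
knob [ 0.52903765 -0.06556625  0.06384335] [ 0.01051113 -0.09269043  0.06384335] [0.0007 0.0007]
finBLtop [ 0.45070136 -0.05037655  0.04663681] [-0.06910789 -0.08738824  0.04663681] [0.0005 0.0005]
finBR [ 0.4497433  -0.06193406  0.048523  ] [-0.06861718 -0.09897501  0.048523  ] [0.0006 0.0006]
clipleft [0.56717745 0.0373631  0.01880513] [0.03551738 0.01419168 0.01880513] [0.0022 0.0022]
blkR [ 0.57323882 -0.14380188  0.0485822 ] [ 0.06412366 -0.16480322  0.0485822 ] [0.0003 0.0003]
blkL [0.61525255 0.18347111 0.04728751] [0.06499675 0.16515436 0.04728751] [0.0006 0.0006]
knob z68 [ 0.5282386  -0.06428634  0.068     ] [ 0.00955871 -0.09152015  0.068     ]
383 [0.0350257  0.01295166 0.025     ]
393 [0.03559023 0.00807335 0.025     ]
405 [0.0362674  0.00222083 0.025     ]
415 [ 0.03683149 -0.00265504  0.025     ]
428 [ 0.03756451 -0.00899199  0.025     ]
pin cap [ 0.03544659 -0.09228762  0.056     ]
```

The measurements agree with the text: the board is 357 x 166 mm, the end blocks stand at 48 mm, and the knob is at local x of about 10 mm. The board's yaw is -0.125 rad. Next I'll move toward it, close the fingers and take a closer wrist-camera view.

```bash
python3 -m jog '[[[0.035,-0.045,0],[0,0,0.05],0],[[0.035,-0.045,0],[0,0,0.05],0],[[0.035,-0.045,0],[0,0,0.05],0],[[0.035,-0.045,0],[0,0,0.05],0],[[0.035,-0.045,0],[0,0,0.04],0]]' 20; python3 -m jog '[[[0.02,-0.055,0],[0,0,0],0],[[0.02,-0.055,0],[0,0,0],0],[[0.02,-0.055,0],[0,0,0],0],[[0.02,-0.055,0],[0,0,0],0],[[0.02,-0.055,0],[0,0,0],0]]'
```

```text
clock: 0.72
position: [0.3979, 0.3538, 0.2469]
ee_rot: [0.055, 0.999, -0.002, -0.001]
ft_force: [0.8, 0.8, -0.2]
grip_width: -0.0
clock: 1.35
position: [0.5, 0.069, 0.2458]
ee_rot: [0.054, 0.999, -0.002, -0.002]
ft_force: [1.1, 0.0, 0.3]
grip_width: -0.002
```

Run:
```python
from h import *
import json
m=cams.camera_model('wrist');p,d=cams.camera('wrist');cv2.imwrite('pics/w1.png',p[:,:,::-1])
np.savez('pics/w1.npz',d=d,**{k:np.array(v) for k,v in m.items()});print(m)
```

```text
{'intrinsics': array([[411.48618428,   0.        , 315.89864349],
       [  0.        , 411.48618428, 233.37331339],
       [  0.        ,   0.        ,   1.        ]]), 'k1': -0.0913241692944416, 'view': array([[ 0.109272  ,  0.99400459, -0.00380901, -0.12147224],
       [ 0.94885944, -0.10316581,  0.2983665 , -0.5046019 ],
       [ 0.29618471, -0.03621732, -0.95444378,  0.22902166],
       [ 0.        ,  0.        ,  0.        ,  1.        ]])}
```

View pics/w1.png

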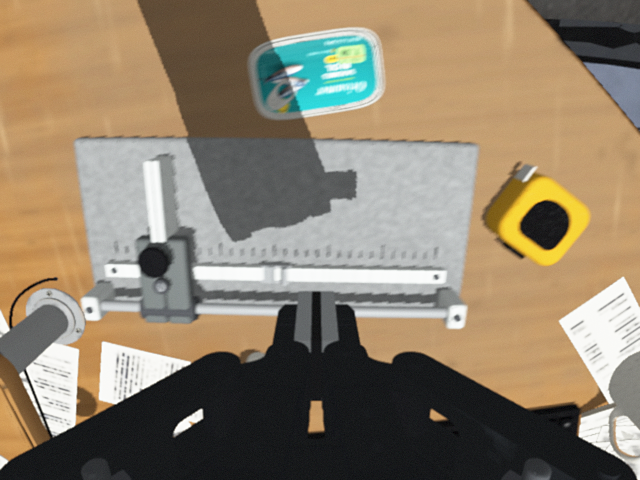

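The wrist view shows the clip near (275,272), the knob near (154,261), and the closed fingertips near (315,295). I'll enlarge it.

Run:
```python
import cv2
p=cv2.imread('pics/w1.png')
a=cv2.resize(p[250:295,225:325],None,fx=8,fy=8,interpolation=cv2.INTER_CUBIC)
b=cv2.resize(p[150:330,90:223],None,fx=3,fy=3,interpolation=cv2.INTER_CUBIC)
cv2.imwrite('pics/w1a.png',a);cv2.imwrite('pics/w1b.png',b)
```

```text
(no output)
```

View pics/w1a.png

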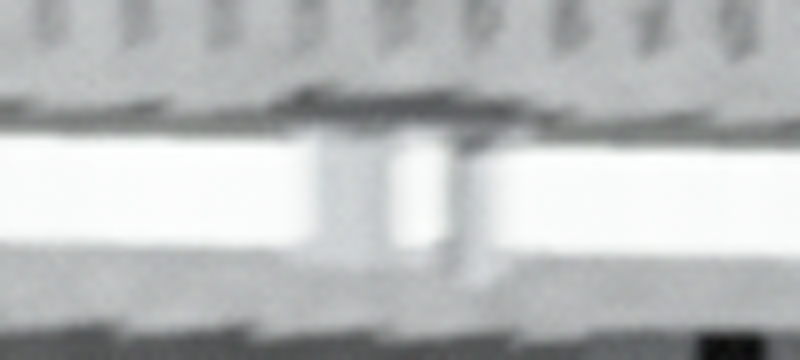

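View pics/w1b.png

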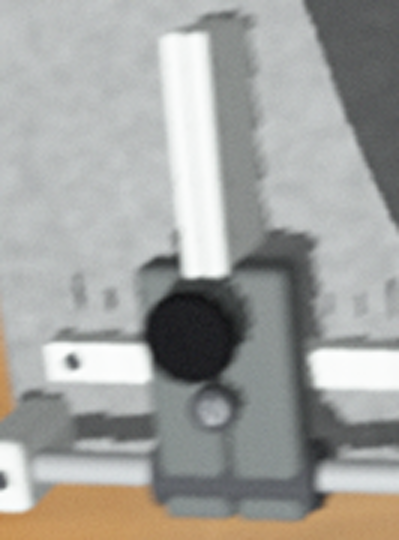

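In the enlarged wrist view the ramp spans crop x 310-385, the white gap (the notch floor) 390-447, and the wall 447-497.

Run:
```python
from h import *
t=cams.camera_model('top');w=np.load('pics/w1.npz');w={k:w[k] for k in('intrinsics','k1','view')}
C=np.array([.5302,.0277]);yaw=-.125;X=np.array([np.cos(yaw),np.sin(yaw)]);Y=np.array([-X[1],X[0]])
loc=lambda p:np.round(1000*np.r_[(p[:2]-C)@X,(p[:2]-C)@Y,p[2]],1)
T=lambda x,y:(x/4+255-.375,y/4+165-.375)
A=lambda x,y:(x/8+225-.44,y/8+250-.44);B=lambda x,y:(x/3+90-.33,y/3+150-.33)
for x,z in((310,.022),(385,.025),(390,.022),(447,.022),(447,.028),(497,.022),(497,.028)):print('w',x,loc(atz(w,*A(x,192),z)))
for x,z in((383,.028),(393,.028),(393,.022),(405,.022),(405,.025),(428,.022)):print('t',x,loc(atz(t,*T(x,166),z)))
for n,q,z,u in(('knob',(190,337),.068,(605,235)),('cap',(213,406),.056,(608,183)),('blkR',(8,480),.048,(763,143)),('finBL',(210,33),.05,(570,402)),('finBR',(163,38),.05,(595,404))):
  print(n,'w',loc(atz(w,*B(*q),z)),'t',loc(atz(t,*T(*u),z)),'tri',loc(tri((w,*B(*q)),(t,*T(*u)))[0]))
```

```text
w 310 [ 36.4 -11.4  22. ]
w 385 [34.9 -2.5 25. ]
w 390 [36.2 -2.2 22. ]
w 447 [36.1  4.3 22. ]
w 447 [33.5  4.8 28. ]
w 497 [35.9 10.  22. ]
w 497 [33.4 10.4 28. ]
t 383 [34.6 13.1 28. ]
t 393 [35.2  8.2 28. ]
t 393 [35.9  7.9 22. ]
t 405 [36.6  2.1 22. ]
t 405 [36.2  2.2 25. ]
t 428 [37.9 -9.2 22. ]
knob w [  8.8 -93.3  68. ] t [  9.5 -91.5  68. ] tri [  8.8 -92.   69.5]
cap w [ 34.3 -94.1  56. ] t [ 35.4 -92.3  56. ] tri [ 34.7 -93.1  56.3]
blkR w [  64.2 -163.9   48. ] t [  63.9 -164.7   48. ] tri [  64.3 -164.5   47.5]
finBL w [-69.2 -87.1  50. ] t [-69.5 -86.6  50. ] tri [-69.5 -86.1  52.6]
finBR w [-67.9 -99.9  50. ] t [-69.1 -98.4  50. ] tri [-69.  -97.1  56.8]
```

The two views put the notch at local y of about +1 to +5 mm and the pin at about -92.5 mm, so the travel is about 95 ± 3 mm. I'll use the contact force to settle the last few millimetres. Next I'll go to the right of the fin and down.

```bash
python3 -m jog '[[[-0.006,-0.045,-0.03],[0,0,0],0],[[-0.006,-0.045,-0.03],[0,0,0],0],[[-0.006,-0.045,-0.02],[0,0,0],0],[[-0.005,-0.035,0],[0,0,-0.015],0],[[0,0,0],[0,0,0],0]]'
python3 - <<'E'
from h import *
from scipy.spatial.transform import Rotation as R
o=sensors.get_obs();print(o['clock'],o['position'],o['ft_force'],R.from_quat(o['ee_rot']).as_matrix())
E
```

```text
clock: 2.02
position: [0.4767, -0.1163, 0.1632]
ee_rot: [0.069, 0.998, -0.004, -0.002]
ft_force: [0.8, 0.4, -0.2]
grip_width: -0.003
2.025 [ 0.47668562 -0.11629714  0.163249  ] [ 0.82839302  0.42440849 -0.21208159] [[-0.99048576  0.13755794 -0.00397236]
 [ 0.13758376  0.99046403 -0.00719111]
 [ 0.00294528 -0.00766922 -0.99996625]]
```

```bash
python3 -m jog '[[[0,0.003,-0.05],[0,0,0.012],0],[[0,0.003,-0.045],[0,0,0],0],[[0,0,-0.02],[0,0,0],0],[[0,0,-0.002],[0,0,0],0],[[0,0,0],[0,0,0],0]]'
python3 - <<'E'
from h import *
for n in('scene','wrist'):
    p,d=cams.camera(n);cv2.imwrite(f'pics/{n}2.png',p[:,:,::-1])
E
```

```text
clock: 2.65
position: [0.4779, -0.1064, 0.044]
ee_rot: [0.061, 0.998, -0.003, -0.001]
ft_force: [0.6, -0.8, -0.4]
grip_width: 0.002
```

View pics/scene2.png

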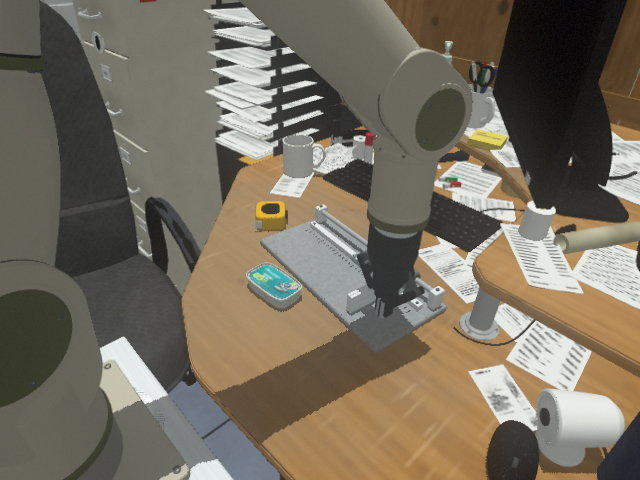

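View pics/wrist2.png

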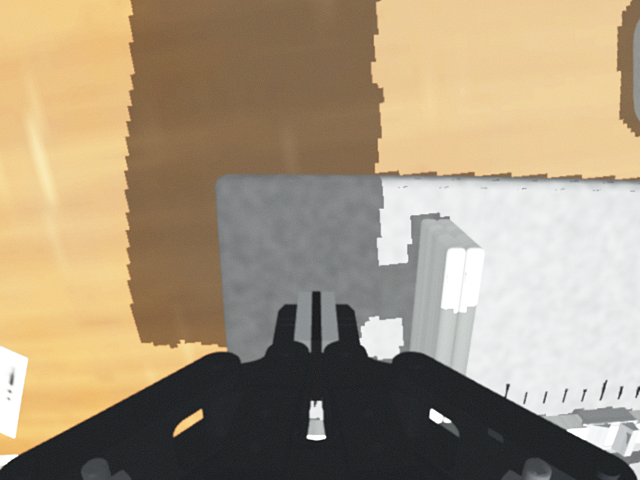

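The fingertips are to the right of the fin with clear space all round. I'll push along the board's +y direction, (0.125, 0.992).

```bash
python3 -m jog '[[[0.001,0.008,0],[0,0,0],0],[[0.001,0.008,0],[0,0,0],0],[[0.0005,0.004,0],[0,0,0],0],[[0.0005,0.004,0],[0,0,0],0]]';python3 -m jog '[[[0.0005,0.004,0],[0,0,0],0],[[0.0005,0.004,0],[0,0,0],0],[[0.0005,0.004,0],[0,0,0],0]]'; python3 -m jog '[[[0.0005,0.004,0],[0,0,0],0],[[0.0005,0.004,0],[0,0,0],0],[[0.0005,0.004,0],[0,0,0],0]]'
```

```text
clock: 3.25
position: [0.4827, -0.0805, 0.0462]
ee_rot: [0.061, 0.998, -0.002, 0.001]
ft_force: [0.8, -0.7, 0.6]
grip_width: 0.003
clock: 3.62
position: [0.4841, -0.0694, 0.0462]
ee_rot: [0.062, 0.998, -0.003, 0.001]
ft_force: [0.2, -3.0, 0.1]
grip_width: -0.001
clock: 4.0
position: [0.4856, -0.057, 0.0462]
ee_rot: [0.062, 0.998, -0.003, 0.001]
ft_force: [0.5, -3.5, 0.5]
grip_width: 0.0
```

```bash
python3 -m jog '[[[0.001,0.008,0],[0,0,0],0],[[0.001,0.008,0],[0,0,0],0],[[0.001,0.008,0],[0,0,0],0],[[0.001,0.008,0],[0,0,0],0],[[0.0005,0.004,0],[0,0,0],0]]';python3 -m jog '[[[0.0005,0.004,0],[0,0,0],0],[[0.0005,0.004,0],[0,0,0],0]]'
python3 - <<'E'
from h import *
o=sensors.get_obs();P=o['position'];print('tcp local y',(P[:2]-[.5302,.0277])@[.1247,.9922])
for n in('scene','wrist','top'):
    p,d=cams.camera(n);cv2.imwrite(f'pics/{n}3.png',p[:,:,::-1])
p=cv2.imread('pics/scene3.png')[195:345,270:450];cv2.imwrite('pics/scene3c.png',cv2.resize(p,None,fx=4,fy=4,interpolation=cv2.INTER_CUBIC))
p=cv2.imread('pics/top3.png')[165:285,255:455];cv2.imwrite('pics/top3c.png',cv2.resize(p,None,fx=4,fy=4,interpolation=cv2.INTER_CUBIC))
E
```

```text
clock: 4.62
position: [0.4905, -0.0189, 0.0463]
ee_rot: [0.062, 0.998, -0.004, 0.002]
ft_force: [0.6, -3.5, 0.8]
grip_width: -0.007
clock: 4.88
position: [0.4916, -0.0103, 0.0463]
ee_rot: [0.062, 0.998, -0.004, 0.002]
ft_force: [0.8, -3.5, -0.1]
grip_width: -0.0
tcp local y -0.04251229181698303
```

View pics/scene3c.png

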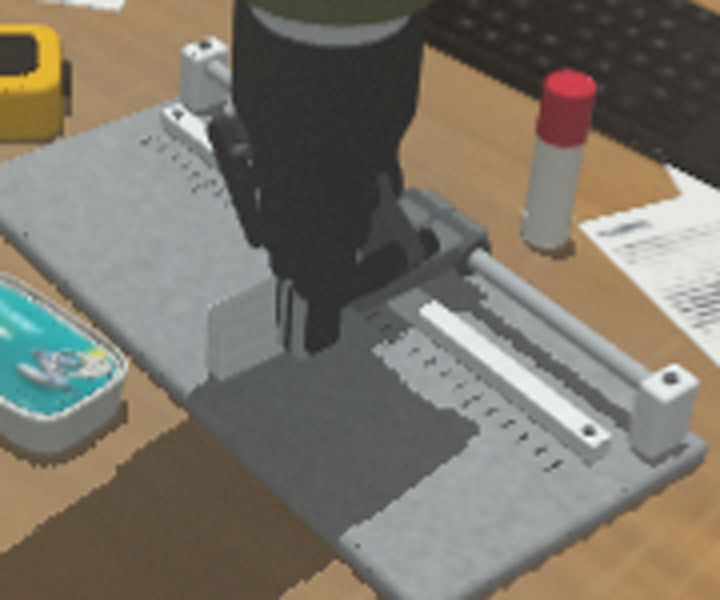

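View pics/wrist3.png

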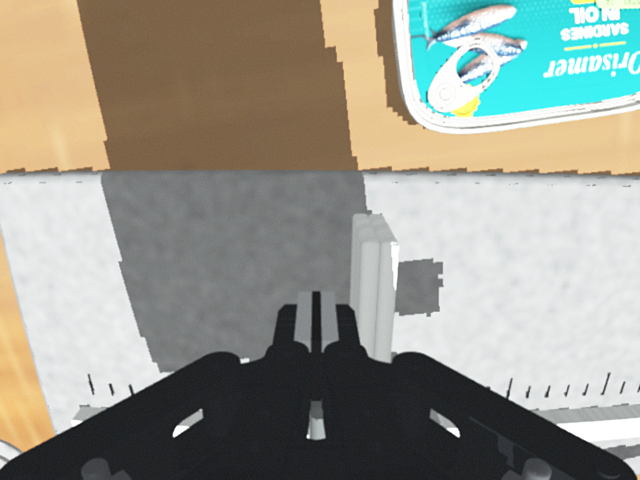

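View pics/top3c.png

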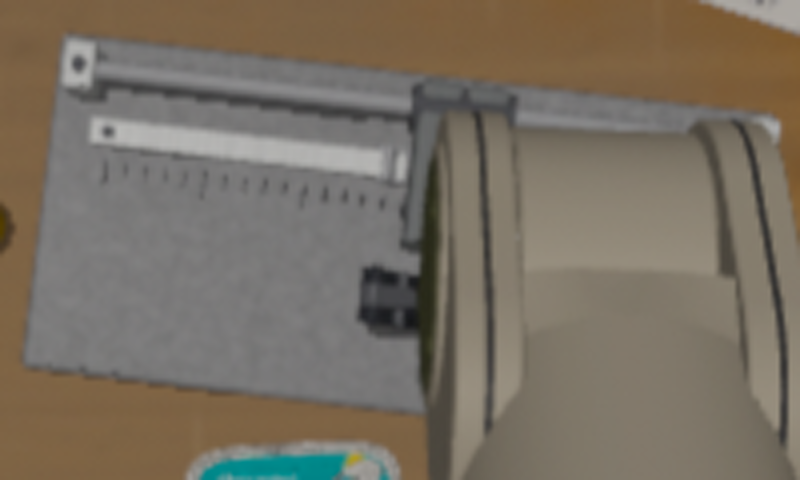

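The fin is in contact and the drag is about 3.5 N. From the top view the stop has moved about 69 mm, so the notch is about 26 mm further and the ramp starts in about 12 mm. I'll use smaller steps from here.

```bash
python3 -m jog '[[[0.0004,0.003,0],[0,0,0],0],[[0.0004,0.003,0],[0,0,0],0],[[0.0004,0.003,0],[0,0,0],0]]';python3 -m jog '[[[0.0002,0.002,0],[0,0,0],0],[[0.0002,0.002,0],[0,0,0],0]]'; python3 -m jog '[[[0.0002,0.002,0],[0,0,0],0]]';python3 -m jog '[[[0.0002,0.002,0],[0,0,0],0]]'
```

```text
clock: 5.4
position: [0.4925, -0.0011, 0.0462]
ee_rot: [0.062, 0.998, -0.004, 0.001]
ft_force: [0.3, -2.5, 1.2]
grip_width: 0.006
clock: 5.65
position: [0.493, 0.0029, 0.0462]
ee_rot: [0.062, 0.998, -0.004, 0.001]
ft_force: [0.1, -5.7, 0.2]
grip_width: 0.003
clock: 5.78
position: [0.4932, 0.0044, 0.0462]
ee_rot: [0.062, 0.998, -0.004, 0.001]
ft_force: [-0.8, -5.8, 2.2]
grip_width: 0.002
clock: 5.9
position: [0.4934, 0.006, 0.0462]
ee_rot: [0.063, 0.998, -0.004, 0.001]
ft_force: [0.7, -5.9, 0.8]
grip_width: -0.005
```

```bash
cat >> h.py <<'E'
def st():
    o=sensors.get_obs();P=o['position'];D=P[:2]-[.5302,.0277];f=o['ft_force'];print('local xy mm',np.round(1000*np.array([D@[.9922,-.1247],D@[.1247,.9922]]),2),'z',P[2],'Fpush',-(f[:2]@[.1247,.9922]),'Fz',f[2],o['clock'])
E
python3 -c "from h import *;st()"
```

```text
local xy mm [-33.81 -26.13] z 0.04623134912363123 Fpush 5.7739733555141335 Fz 0.8153036515608464 5.9
```

The force has risen to about 5.8 N, so the pin is on the ramp, which began near tcp y of about 0.000 to 0.002. I'll step 1.5 mm at a time, then 1 mm.

```bash
for i in 1; do python3 -m jog '[[[0.0002,0.0015,0],[0,0,0],0]]' | sed -n '2p;4p'; python3 -m jog '[[[0.0002,0.0015,0],[0,0,0],0]]'| sed -n '2p;4p'; python3 -m jog '[[[0.0001,0.001,0],[0,0,0],0]]'| sed -n '2p;4p'; python3 -m jog '[[[0.0001,0.001,0],[0,0,0],0]]'| sed -n '2p;4p'; done
```

```text
position: [0.4935, 0.0071, 0.0462]
ft_force: [-0.5, -6.2, 1.4]
position: [0.4936, 0.008, 0.0462]
ft_force: [0.1, -4.9, 2.4]
position: [0.4937, 0.0086, 0.0462]
ft_force: [0.2, -6.3, 1.0]
position: [0.4938, 0.0092, 0.0463]
ft_force: [0.5, -4.2, 1.0]
```

```bash
python3 -m jog '[[[0.0001,0.0012,0],[0,0,0],0]]' | sed -n '2p;4p'; python3 -m jog '[[[0.0001,0.0012,0],[0,0,0],0]]'| sed -n '2p;4p'
```

```text
position: [0.4939, 0.0105, 0.0463]
ft_force: [0.5, -2.9, 0.3]
position: [0.4941, 0.0122, 0.0463]
ft_force: [0.6, 0.0, -0.5]
```

```bash
python3 -m jog '[[[0.0001,0.0012,0],[0,0,0],0]]' | sed -n '2p;4p'
```

```text
position: [0.4942, 0.0143, 0.0462]
ft_force: [-0.4, 0.1, -0.5]
```

```bash
python3 -m jog '[[[0.0001,0.0012,0],[0,0,0],0]]' | sed -n '2p;4p'
```

```text
position: [0.4942, 0.0159, 0.0462]
ft_force: [0.4, -3.3, -0.1]
```

The force rose to about 6 N on the ramp, fell to 0 and is now 3.3 N, which looks like the drop into the notch. I'll back off to the right and up, then look before going further.

```bash
python3 -m jog '[[[-0.001,-0.006,0],[0,0,0],0],[[-0.001,-0.01,0],[0,0,0],0],[[0,-0.005,0.04],[0,0,0],0],[[-0.005,-0.04,0.04],[0,0,0],0],[[-0.02,-0.04,0.04],[0,0,0],0]]'
python3 - <<'E'
from h import *
m=cams.camera_model('wrist')
for n in('wrist','top','scene'):
    p,d=cams.camera(n);cv2.imwrite(f'pics/{n}4.png',p[:,:,::-1])
np.savez('pics/w4.npz',**{k:np.array(v) for k,v in m.items()})
p=cv2.imread('pics/top4.png')[165:285,255:455];cv2.imwrite('pics/top4c.png',cv2.resize(p,None,fx=4,fy=4,interpolation=cv2.INTER_CUBIC))
E
```

```text
clock: 7.52
position: [0.4646, -0.0871, 0.1666]
ee_rot: [0.06, 0.998, -0.005, -0.002]
ft_force: [1.2, -0.1, 0.1]
grip_width: 0.005
```

View pics/wrist4.png

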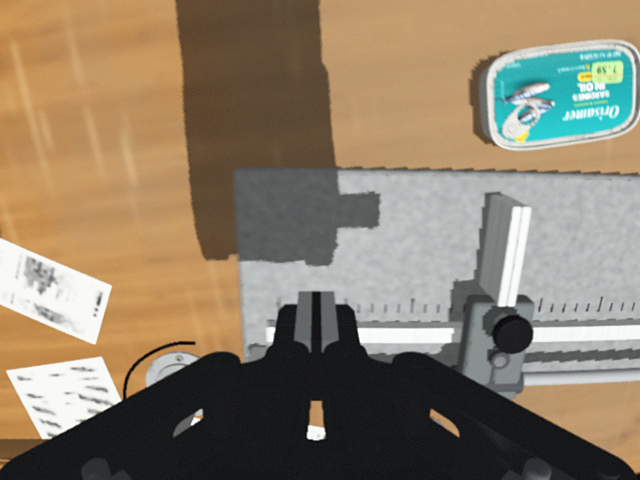

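View pics/top4c.png

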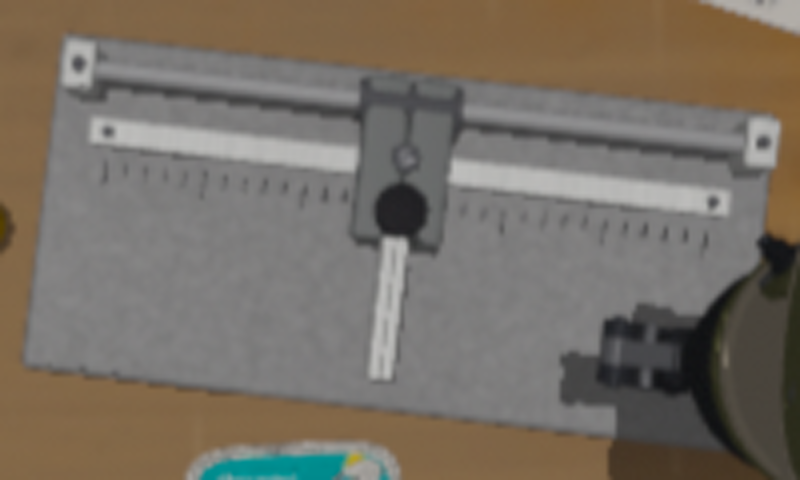

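View pics/scene4.png

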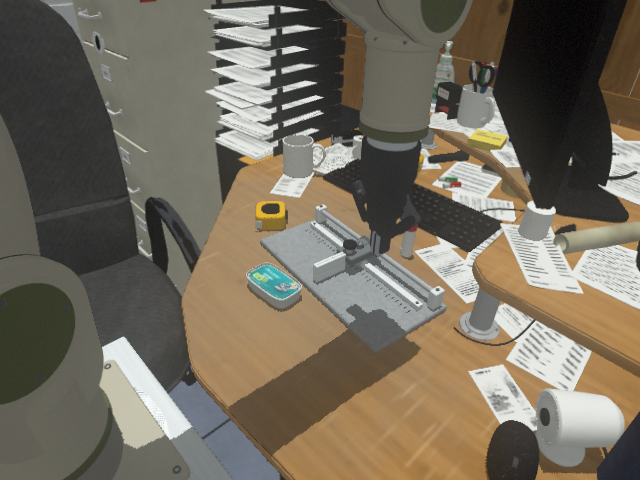

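Run:
```python
from h import *
t=cams.camera_model('top');w=np.load('pics/w4.npz');w={k:w[k] for k in w.files}
C=np.array([.5302,.0277]);yaw=-.125;X=np.array([np.cos(yaw),np.sin(yaw)]);Y=np.array([-X[1],X[0]])
loc=lambda p:np.round(1000*np.r_[(p[:2]-C)@X,(p[:2]-C)@Y,p[2]],1)
T=lambda x,y:(x/4+255-.375,y/4+165-.375)
# knob centroid refined by dark threshold in both top pictures
for f,(x0,y0) in(('top0',(406,223)),('top4',(355,217))):
    g=cv2.cvtColor(cv2.imread(f'pics/{f}.png'),cv2.COLOR_BGR2GRAY)[y0-9:y0+10,x0-9:x0+10]
    g=cv2.resize(g,None,fx=8,fy=8,interpolation=cv2.INTER_CUBIC);mk=cv2.morphologyEx((g<45).astype(np.uint8),cv2.MORPH_OPEN,np.ones((25,25)))
    M=cv2.moments(mk,True);u=(M['m10']/M['m00']+.5)/8-.5+x0-9;v=(M['m01']/M['m00']+.5)/8-.5+y0-9
    p=atz(t,u,v,.068);print(f,u,v,M['m00']/64,p,loc(p))
print('cap',loc(atz(t,*T(405,158),.056)))
p=atz(w,513,333,.068);print('w knob',p,loc(p)); print('tri',tri((w,513,333),(t,T(401,210)[0],T(401,210)[1])))
print('w cap',loc(atz(w,501,361,.056)))
g=cv2.imread('pics/wrist4.png')[270:410,440:580];cv2.imwrite('pics/w4c.png',cv2.resize(g,None,fx=4,fy=4,interpolation=cv2.INTER_CUBIC))
```

```text
top0 405.81807197389486 223.14235469769733 126.890625 [ 0.52867473 -0.0641885   0.068     ] [  9.9 -91.4  68. ]
top4 354.7145223870348 217.2109686169482 113.765625 [0.54067757 0.03085095 0.068     ] [10.   4.4 68. ]
cap [36.2  4.4 56. ]
w knob [0.53698403 0.02659772 0.068     ] [ 6.9 -0.2 68. ]
tri (array([0.54156379, 0.02997407, 0.06099791]), [np.float64(0.0001333496799933785), np.float64(0.00013334967999343518)])
w cap [35.8  1.7 56. ]
```

View pics/w4c.png

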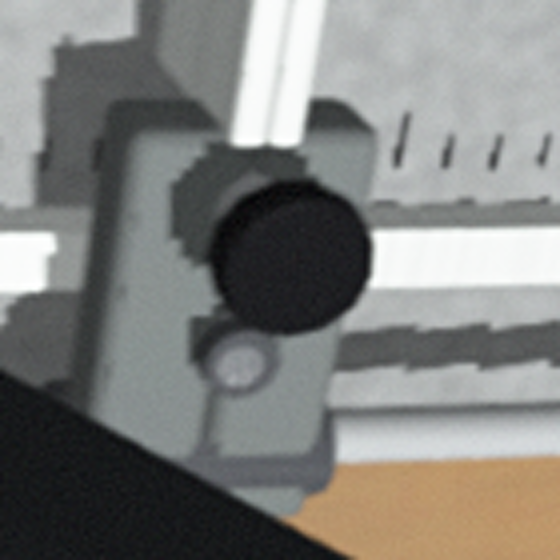

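The stop moved 95.8 mm. In the top view the pin is at local y 4.4 mm and the notch gap centre at about 5.0 mm. In the wrist view they are at 1.7 and about 1.2 mm. So the pin is over the notch to within about 1 mm. I'll confirm by gently feeling for the far wall, stopping at about 7 N.

```bash
python3 -m jog '[[[0.014,0.04,-0.03],[0,0,0],0],[[0.014,0.044,-0.03],[0,0,0],0],[[0,0,-0.04],[0,0,0],0],[[0,0,-0.018],[0,0,0],0],[[0,0,0],[0,0,0],0]]'; python3 -c "from h import *;st()"
```

```text
clock: 8.3
position: [0.4921, 0.0012, 0.0423]
ee_rot: [0.062, 0.998, -0.004, -0.001]
ft_force: [0.1, 0.4, 0.3]
grip_width: 0.002
local xy mm [-34.51 -31.08] z 0.04232531345689696 Fpush -0.40719233206473443 Fz 0.34366488122891325 8.3
```

```bash
python3 -m jog '[[[0.0005,0.005,0.002],[0,0,0],0],[[0.0005,0.005,0],[0,0,0],0],[[0.0002,0.002,0],[0,0,0],0]]'| sed -n '2p;4p';python3 -m jog '[[[0.0001,0.001,0],[0,0,0],0]]'| sed -n '2p;4p'
```

```text
position: [0.4942, 0.0143, 0.0459]
ft_force: [0.2, -0.7, -0.2]
position: [0.4946, 0.0155, 0.0464]
ft_force: [-0.0, -0.1, -0.4]
```

```bash
python3 -m jog '[[[0.0001,0.0008,0],[0,0,0],0]]'| sed -n '2p;4p'
```

```text
position: [0.4947, 0.0159, 0.0465]
ft_force: [-0.1, -4.3, -3.0]
```

```bash
python3 -m jog '[[[0.0001,0.0008,0],[0,0,0],0]]'| sed -n '2p;4p'
```

```text
position: [0.4947, 0.016, 0.0465]
ft_force: [-0.1, -4.9, -0.7]
```

```bash
python3 -m jog '[[[0.0001,0.001,0],[0,0,0],0]]'| sed -n '2p;4p'
```

```text
position: [0.4947, 0.0161, 0.0464]
ft_force: [-0.9, -4.9, 0.4]
```

```bash
python3 -m jog '[[[0.0002,0.0013,0],[0,0,0],0]]'| sed -n '2p;4p'
```

```text
position: [0.4947, 0.0163, 0.0464]
ft_force: [-1.2, -6.5, 1.3]
```

The force reaches 6.5 N with almost no motion (0.4 mm), and the bare strip slid at about 3.5 N. So the pin is held against the notch's far wall and I'll push no further. Next I'll back off, rise and go above the knob at world (0.540, 0.0305).

```bash
python3 -m jog '[[[-0.001,-0.008,0],[0,0,0],0],[[-0.001,-0.008,0],[0,0,0],0],[[0,0,0.05],[0,0,0],0],[[0,0,0.045],[0,0,0],0],[[0.02,0.014,0],[0,0,0],0]]';python3 -m jog '[[[0.027,0.014,0],[0,0,0],0],[[0,0,0],[0,0,0],0]]'; python3 -c "
from h import *
st()
for n in('top','scene'):
    p,d=cams.camera(n);cv2.imwrite(f'pics/{n}5.png',p[:,:,::-1])
p=cv2.imread('pics/scene5.png')[180:330,270:450];cv2.imwrite('pics/scene5c.png',cv2.resize(p,None,fx=4,fy=4,interpolation=cv2.INTER_CUBIC))"
```

```text
clock: 9.93
position: [0.5118, 0.0124, 0.1445]
ee_rot: [0.064, 0.998, -0.004, -0.0]
ft_force: [0.0, 1.3, 0.4]
grip_width: 0.001
clock: 10.18
position: [0.5406, 0.0277, 0.1455]
ee_rot: [0.064, 0.998, -0.003, 0.001]
ft_force: [-0.3, -0.2, -1.0]
grip_width: -0.001
local xy mm [10.35  1.31] z 0.14548315114195093 Fpush 0.25185598453999414 Fz -1.0363922433964055 10.175
```

View pics/scene5c.png

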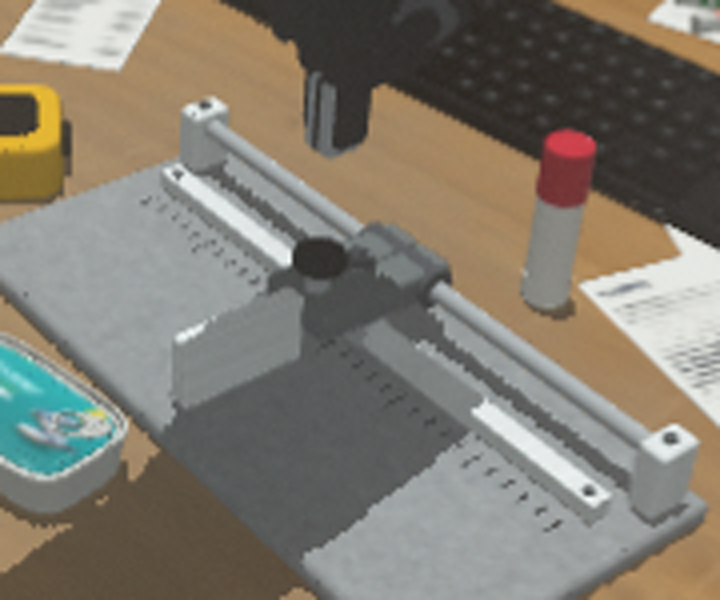

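The fingers stand directly above the knob at crop (320,255). I'll descend to just above it, correcting y by +2.5 mm.

```bash
python3 -m jog '[[[-0.001,0.0025,-0.025],[0,0,0],0],[[0,0,-0.018],[0,0,0],0],[[0,0,-0.005],[0,0,0],0],[[0,0,0],[0,0,0],0]]'; python3 -c "
from h import *
st()
p,d=cams.camera('scene');cv2.imwrite('pics/scene6.png',p[:,:,::-1]);p=p[210:300,300:420,::-1];cv2.imwrite('pics/scene6c.png',cv2.resize(p,None,fx=6,fy=6,interpolation=cv2.INTER_CUBIC))"
```

```text
clock: 10.78
position: [0.5357, 0.0263, 0.0963]
ee_rot: [0.066, 0.998, -0.003, -0.001]
ft_force: [0.6, 0.4, 0.0]
grip_width: 0.001
local xy mm [ 5.59 -0.75] z 0.09625672362802204 Fpush -0.5190244019852718 Fz 0.021907701504118915 10.775
```

View pics/scene6c.png

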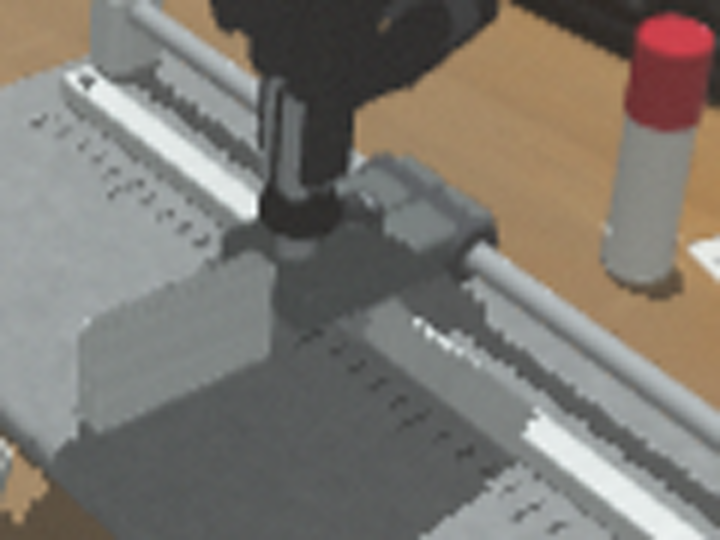

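The fingers are about 9 mm above the knob, but they drifted about 4.5 mm toward the robot and 4 mm right. I'll correct that, then press in small steps.

```bash
python3 -m jog '[[[0.004,0.0045,0],[0,0,0],0],[[0,0,0],[0,0,0],0]]'; python3 -c "from h import *;st()"; python3 -m jog '[[[0,0,-0.003],[0,0,0],0],[[0,0,-0.003],[0,0,0],0]]'| sed -n '2p;4p'
```

```text
clock: 11.08
position: [0.5407, 0.0312, 0.0977]
ee_rot: [0.066, 0.998, -0.002, 0.0]
ft_force: [0.6, 0.4, -0.0]
grip_width: 0.003
local xy mm [10.    4.77] z 0.0977200145878076 Fpush -0.4310718880453096 Fz -0.04326757348618324 11.075
position: [0.5411, 0.0313, 0.0919]
ft_force: [0.6, -0.6, -0.2]
```

```bash
python3 -m jog '[[[0,0,-0.002],[0,0,0],0],[[0,0,-0.002],[0,0,0],0]]'| sed -n '2p;4p'; python3 -m jog '[[[0,0,-0.002],[0,0,0],0]]'| sed -n '2p;4p';python3 -m jog '[[[0,0,-0.002],[0,0,0],0]]'| sed -n '2p;4p'
```

```text
position: [0.5409, 0.0312, 0.0874]
ft_force: [-0.4, -0.5, 0.0]
position: [0.5409, 0.0312, 0.0854]
ft_force: [-0.9, -0.3, 2.7]
position: [0.541, 0.0312, 0.0834]
ft_force: [-0.1, -0.4, 2.5]
```

```bash
python3 -m jog '[[[0,0,-0.002],[0,0,0],0]]'| sed -n '2p;4p'; python3 -m jog '[[[0,0,-0.002],[0,0,0],0]]'| sed -n '2p;4p'
```

```text
position: [0.5409, 0.0312, 0.0813]
ft_force: [-1.5, -0.4, 3.3]
position: [0.5412, 0.0312, 0.0799]
ft_force: [-9.6, -0.9, 25.3]
```

```bash
python3 -m jog '[[[0,0,-0.002],[0,0,0],0]]'| sed -n '2p;4p'
```

```text
position: [0.5413, 0.0313, 0.0797]
ft_force: [-16.2, -0.4, 38.9]
```

The knob bottomed out with the fingertips at 0.0607 m (61 mm expected) and the force rising sharply. I'll lift off now.

```bash
python3 -m jog '[[[0,0,0.006],[0,0,0],0],[[0,0,0.02],[0,0,0],0],[[0,0,0.05],[0,0,0],0],[[-0.01,-0.05,0.02],[0,0,0],0],[[-0.02,-0.05,0.02],[0,0,0],0]]'; python3 -m jog '[[[-0.02,-0.055,0.01],[0,0,0],0],[[-0.02,-0.055,0],[0,0,0],0],[[0,0,0],[0,0,0],0]]';python3 - <<'E'
from h import *
for n in('top','scene'):
    p,d=cams.camera(n);cv2.imwrite(f'pics/{n}7.png',p[:,:,::-1])
p=cv2.imread('pics/top7.png')[165:285,255:455];cv2.imwrite('pics/top7c.png',cv2.resize(p,None,fx=4,fy=4,interpolation=cv2.INTER_CUBIC))
p=cv2.imread('pics/scene7.png')[195:335,250:450];cv2.imwrite('pics/scene7c.png',cv2.resize(p,None,fx=4,fy=4,interpolation=cv2.INTER_CUBIC))
E
```

```text
clock: 12.82
position: [0.5108, -0.0672, 0.1971]
ee_rot: [0.062, 0.998, -0.002, -0.0]
ft_force: [0.9, -1.2, 0.7]
grip_width: 0.005
clock: 13.2
position: [0.4685, -0.1846, 0.2094]
ee_rot: [0.065, 0.998, -0.002, 0.002]
ft_force: [0.5, 0.9, 0.2]
grip_width: -0.001
```

View pics/top7c.png

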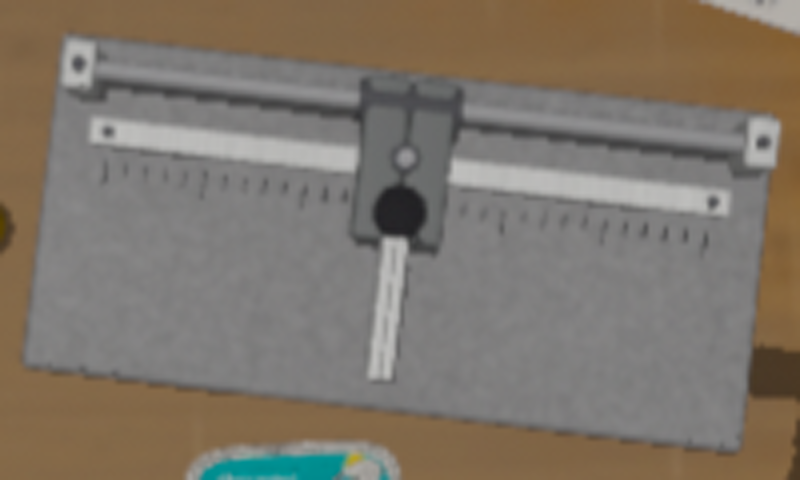

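View pics/scene7c.png

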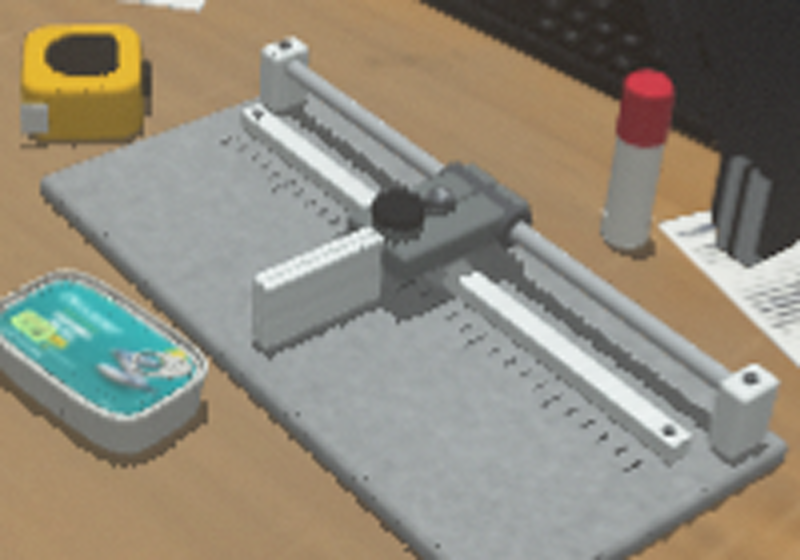

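The knob is down at scene crop (397,212). In the top view the stop is unmoved from the notch: cap at (405,157) and fin end at (382,380), the same as before. The bystanders are undisturbed and the robot is clear, so I'll hand in.

```bash
python3 -c "from workcell import manip;print(manip.hand_in())"
```

```text
the job is handed in; nothing more can be done
None
```

The paper stop is set in the clip's notch, the lock knob is fully down, and the job was handed in at about 13 s with the arm clear of everything.

- **Pushing the stop:** I pushed with shut fingers for about 96 mm. The drag was about 3.5 N on the strip and about 6 N on the ramp, then fell to about 0. A second, gentle push met a firm stop: 6.5 N with only about 0.4 mm of give. I took this as the notch's far wall and pushed no further.
- **Pressing the knob:** It moved at about 3 N and bottomed out with the fingertips at 60.7 mm, where 61 mm was expected. The last step pressed harder than needed, reaching 39 N down (about 42 N in all) through the fingertips.
- **Last checks:** The final pictures show the knob down, the stop unmoved by the press, and the glue stick, tape measure and tin not visibly moved. The clip is hidden under the stop, so the notch fit rests on the forces and the positions measured before.
- **Disagreements:** The top and wrist cameras differed by 2 to 4 mm on where the clip is. Within each camera, the pin and notch agreed to about 1 mm. One wrist-camera reading of the knob was about 5 mm off, so I used the top-view position instead.

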